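# Tighten a clamp screw and prove that it holds

### The arm

A 6-joint arm with a two-finger parallel gripper is mounted at the origin on a cart in front of the work surface, level with it; the furniture and walls round the work are solid. World frame = base frame: x ahead of the robot, y to its left, z up, the work surface at z = 0. Lengths are in m, angles in rad, forces in N, time in s.
With the tool pointing down it reaches from about 0.35 to 0.775 m from the base axis. Payload 7.3 kg.
Tool frame: the origin (TCP) lies on the centre line of the jaws, within the pads' length; the fingertips stand 17 mm ahead of it and the grasp point (between the pads) lies 2 mm behind it (robot.tip_extent is the distance from the TCP to the fingertips, in m); z points along the fingers, y is the line along which they close (so a half turn about z gives the same grasp; the last joint's range is limited). The gripper opens to 92 mm and grips with 3 to 60 N. Pads are 19 mm wide; open, the fingers measure 130 mm over their backs; the gripper's body (75 mm by 190 mm) begins 47 mm behind the grasp point.
Start: joints at [1.083, 0.342, 1.524, -0, 1.275, -0.146], TCP at [0.176, 0.495, 0.244] pointing down, gripper open.
Joint ranges: [-2.53, 2.53], [-0.77, 2.02], [0.04, 2.7], [-1, 4.14], [0.28, 2.66], [-3.11, 3.11]. Speed limits (rad/s): [2.57, 2.57, 3.14, 3.14, 3.14, 3.14].

### API

Orientations are given as [roll, pitch, yaw] about the fixed x, y, z axes, in that order (R = Rz(yaw) Ry(pitch) Rx(roll)).
In Python, from cell import robot gives the robot as it stands.
- The arm moves only by the tool step_arm, never from a script. Its argument "motion" is a list of rows, each a list of 2 entries, a list of its own where there are three numbers: the shift along the tool's x, y, z in units of 60 mm (1.0 is 60 mm), then the turn about the tool's z in rad. In form: [[[x, y, z], spin], ...]. A call has 1 to 10 rows; each row is the pose to reach, as a shift and turn from the pose commanded when the call began, along the tool's axes at that moment; what a row does not reach only later rows make up. A row lasts 1/8 s, in which the tool goes at most 62.5 mm and 10.7 degrees, less where a joint would pass 70% of its speed; a pose out of reach is approached as far as the arm can. A call with a gripper value outside its range is refused whole. "hand" is the closure in counts, from 0 (fully open) to 255 (shut), set as the call begins (left out, the last holds). The fingers move at their own pace and stop on an object; "squeeze" is the grip in N (left out, the last holds). Time passes only in rows, so rows that repeat a pose let the fingers close. It gives the time, the measured TCP pose, the force, the opening and the grip force at its end, in the units of the state.
- robot.observe(): the state, without advancing time (a new reading comes with each control period).
- robot.read_camera(name): name is "side" or "top" or "wrist"; returns a dict with "pixels" (384x512x3 uint8, red, green, blue), "intrinsics" (3x3 intrinsics, pixels), "k1" (the pictures are not rectified: a ray, as slopes to the right and down, at radius r is drawn at 1 + k1 r^2 times it, then the intrinsics apply), "xyz" and "rotation" of the camera in the world; the wrist camera has in their place "T_tool_cam" (4x4, takes a point from camera to tool coordinates, whose origin is the TCP and whose axes are the flange's). Camera axes: x right, y up, looking along -z (the intrinsics and any distortion apply to the point x, -y, -z); pixel columns grow to the right and rows downward; lengths in m; the calibration is good to about 2 mm. A picture is of the moment at which its call begins: read the wrist's pose just before it. There is no depth.
- robot.hand_in(): hands the job in; it is judged then, once.
The state is a dict: "time": time; "qpos": joint angles; "qvel": joint speeds; "joint_efforts": joint torques, N m; "tool_pos": TCP position; "tool_rot": TCP orientation; "contact_force": force on the tool from outside, world axes, zero at the start; "torque": the same for the moment, N m; "opening": finger opening in m; "grip_force": force on a finger pad.
Only numpy, scipy, OpenCV 4.12 (cv2) and the standard library are available. Lean on these libraries where they do the work, as an engineer would, in place of code of your own. Each camera call takes 0.05 s, during which the arm holds its last target. There are 200 camera calls.

### The job

Tighten the bridge clamp on the wooden block: with shut fingers push the black ball on its handle bar round clockwise (seen from above) until the screw bites, then lean on the ball with about 13 N for two seconds (never more than 18 N) without pinching it. Then check that the block is held: push its near end squarely, along its length, with about 7 N for a second (never more than 15 N); it must not shift. Leave the screw tight and the things around alone.

Things in the scene. Friction and masses are not known exactly. Their poses are not given: they have to be found in the camera images.
- clamp: grey iron bridge clamp, fixed to the worktop: base plate 100 x 130 x 12 mm, two legs (inner faces 34 mm to either side of the middle), cross beam 32 mm deep in x, its top at z 72 mm. Origin: centre of the underside, on the screw's axis; z up; x runs along the tunnel under the beam, away from the robot to within 0.4 rad; y along the beam
- screw_top (a point): centre of the top of the steel screw head (22 mm diameter, top 106 mm above the worktop), on the screw's axis. The screw turns stiffly (1 to 4 N at the ball), clockwise from above to tighten, and stays where it is left. It bites after a further 0.8 to 1.3 rad, differently each time, found only by feel: there it stops dead
- ball: black ball, 22 mm diameter, on the end of the 7 mm steel cross bar. Origin: its centre, 65 mm from the screw's axis, 97 mm above the worktop; it goes round on a level circle. From the clamp's +x towards +y the bar stands at 1.5 to 2.65 rad at the start and 0.6 to 1.4 rad at the bite. Once the screw bites the bar gives springily, about 0.2 mm per N at the ball, besides the give of the robot
- pad: dark steel pressure pad, 26 mm diameter, 6 mm thick, under the cross beam at the foot of the screw. Origin: centre of its underside. It comes down 4 mm per rad of the screw, is 0.4 to 2 mm above the block at the start, and at the bite presses on it with about 22 N through a spring
- block: plain wooden block 45 x 110 x 32 mm lying in the tunnel on the clamp's base plate (12 mm above the worktop), under the pad, loose until clamped. Origin: centre of its underside. Its own y is its 110 mm length and lies along the clamp's x to within 0.05 rad; one end (its near end, towards the robot, about 75 mm from the screw's axis) overhangs the base plate
- spool: grey solder spool, 61 mm wide, 38 mm high, standing loose; bystander. Origin: centre of its underside
- jar: small jar with dark lid, 44 mm diameter, 105 mm high, standing loose; bystander. Origin: centre of its underside
- offcut: flat strip of brown wood 30 x 85 x 12 mm, lying loose; bystander. Origin: centre of its underside

How it is judged:
On the way, in this order (a step that is already met when the one before it is completed fails the run):
1. the screw is at its bite and the fingers lean on the ball with more than 9 N for a second (contact force between the fingers and ball above 9 N and contact force between pad and block above 18 N), for 1 s.
2. the fingers, off the ball and standing at the near end of the block, push the block with more than 4 N for half a second while it stays clamped (contact force between the fingers and block above 4 N and contact force between the fingers and ball below 0.1 N and x of the grasp point in the frame of clamp below -0.065 m and height (world z) of the grasp point below 0.085 m and contact force between pad and block above 18 N), for 0.5 s.
At the end, for the whole second after the job is handed in: The screw is left tight, the pad pressing on the block with more than 18 N; the block lies within 4 mm of where it started; clamp and block are released and at rest (contact force between pad and block above 18 N and distance of block from where it was at the start of the episode below 0.004 m and linear speed of ball below 0.02 m/s and contact force between the arm and clamp below 0.1 N and contact force between the arm and block below 0.1 N); the robot touches nothing.
It fails at once if the ball is loaded with more than 18 N (contact force between the arm and ball above 18 N).
It fails at once if the block is pushed with more than 15 N (contact force between the arm and block above 15 N).
It fails at once if the block is shifted by more than 4 mm (distance of block from where it was at the start of the episode above 0.004 m).
It fails at once if a bystander is moved by more than 15 mm (distance of any of spool, jar, offcut from where it was at the start of the episode above 0.015 m).
It also fails if it takes over 72 s, if anything falls off the work surface, if the arm or the gripper's body presses on something with over 40 N, if the wrist force passes 120 N, or if a joint passes its speed limit or range.

## Working session

There is one attempt and no reset: what is moved stays moved. The work goes in short steps, Python scripts to look and compute and a tool call to move; the robot and the scene stay as the last step left them, time stands still between calls to the robot, and variables do not carry over. Pictures are saved under pics/ and viewed, at most 10 in all, crops included, and the job is handed in when it is done.

Besides the shell and the picture viewer there is one more tool, called after "Emit:" in YAML: its name, and indented under it one key for each argument. step_arm: Moves the arm, as the interface text tells. Its arguments: {"type":"object","properties":{"motion":{"type":"array"},"hand":{"type":"number"},"squeeze":{"type":"number"}},"required":["motion"]}

```bash
mkdir -p pics; ls; python3 - <<'E'
from cell import robot
import cv2
s=robot.observe(); print(s)
for n in("top","side"):
    c=robot.read_camera(n); cv2.imwrite(f"pics/{n}0.png",c["pixels"][:,:,::-1]); print(n,c["intrinsics"],c["k1"],c["xyz"],c["rotation"])
E
```

```text
pics
{'time': 0.0, 'qpos': array([ 1.08294899e+00,  3.42731304e-01,  1.52501626e+00, -1.75877495e-05,
        1.27540785e+00, -1.45987339e-01]), 'qvel': array([-0.00035919,  0.00131386,  0.00011588, -0.0015253 , -0.00096101,
       -0.00057888]), 'joint_efforts': array([-7.41390413e-04, -4.31240916e+01, -2.44212896e+01,  7.16469577e-02,
        5.60057920e-02, -1.28123788e-04]), 'tool_pos': array([0.17579643, 0.49428434, 0.24304076]), 'tool_rot': array([-3.14004407e+00, -2.10695030e-04,  2.79973762e+00]), 'contact_force': array([-0.05792028,  0.22433212, -0.3231027 ]), 'torque': array([-0.01650291,  0.00552038,  0.04956686]), 'grip_force': 0.0, 'opening': 0.09161312708229193}
top [[374.73516435   0.         260.84660889]
 [  0.         374.73516435 189.18833339]
 [  0.           0.           1.        ]] -0.015435158411255465 [ 0.50625388 -0.08445598  1.16787374] [ 0.10301126  0.0102917  -1.57758559]
side [[388.37604497   0.         261.84494357]
 [  0.         388.37604497 191.77353922]
 [  0.           0.           1.        ]] -0.12313613613799151 [ 0.3620996  -0.95042236  0.45032124] [ 1.19264218  0.01709267 -0.2626671 ]
```

View pics/top0.png

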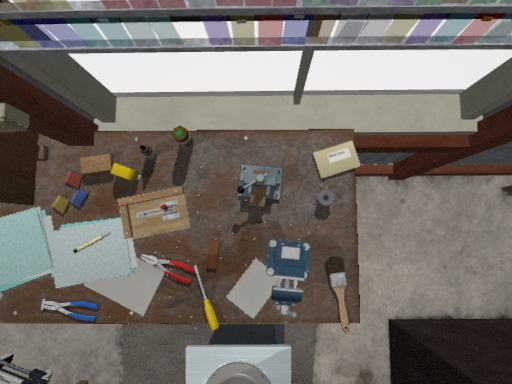

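View pics/side0.png

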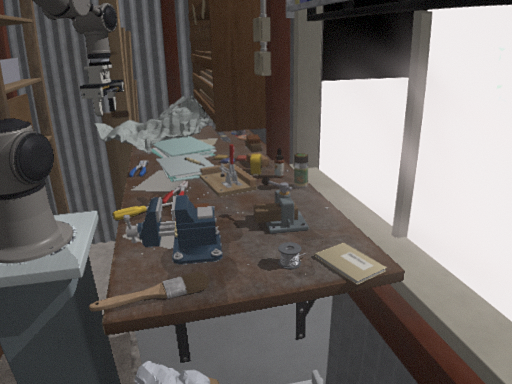

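The top view shows the clamp at about (260,182), with the ball near (241,190), the spool at (326,198) and the vise at (288,260). In the side view the clamp is at about (288,212). I'll zoom in on both.

```bash
cat > h.py <<'E'
import numpy as np,cv2
from scipy.spatial.transform import Rotation as R
def cam(c,s=None):
    if "T_tool_cam" in c:
        T=np.eye(4);T[:3,:3]=R.from_euler("xyz",s["tool_rot"]).as_matrix();T[:3,3]=s["tool_pos"];T=T@c["T_tool_cam"]
        return T[:3,:3],T[:3,3]
    r=np.array(c["rotation"])
    return (R.from_euler("xyz",r).as_matrix() if r.size==3 else r),np.array(c["xyz"])
def ray(c,uv,s=None):
    M,p=cam(c,s); k=c["k1"]
    n=cv2.undistortPoints(np.array([[uv]],float),c["intrinsics"],np.array([k,0,0,0.]))[0,0]
    d=M@[n[0],-n[1],-1.]; return p,d/np.linalg.norm(d)
def onz(c,uv,z,s=None):
    p,d=ray(c,uv,s); return p+d*(z-p[2])/d[2]
def proj(c,P,s=None):
    M,p=cam(c,s); q=M.T@(np.array(P)-p); n=np.array([q[0],-q[1]])/-q[2]
    n=n*(1+c["k1"]*(n@n)); K=c["intrinsics"]; return n*[K[0,0],K[1,1]]+K[:2,2]
E
python3 - <<'E'
from h import *
from cell import robot
t=cv2.imread("pics/top0.png");s=cv2.imread("pics/side0.png")
a=cv2.resize(t[150:225,220:320],(800,600),interpolation=cv2.INTER_CUBIC)
b=cv2.resize(s[165:240,240:340],(800,600),interpolation=cv2.INTER_CUBIC)
cv2.imwrite("pics/tz.png",a);cv2.imwrite("pics/sz.png",b)
c=robot.read_camera("top")
print(proj(c,[0,0,0]),proj(c,robot.observe()["tool_pos"]))
print("screw guess",onz(c,(262,181),.106),"ball",onz(c,(241,190),.097),"spool",onz(c,(326,198),.038))
E
```

```text
[237.67650484 398.84715051] [ 24.77131366 367.49400345]
screw guess [ 0.63958318 -0.0777256   0.106     ] ball [ 0.61513869 -0.01712763  0.097     ] spool [ 0.5948416  -0.27020774  0.038     ]
```

View pics/tz.png

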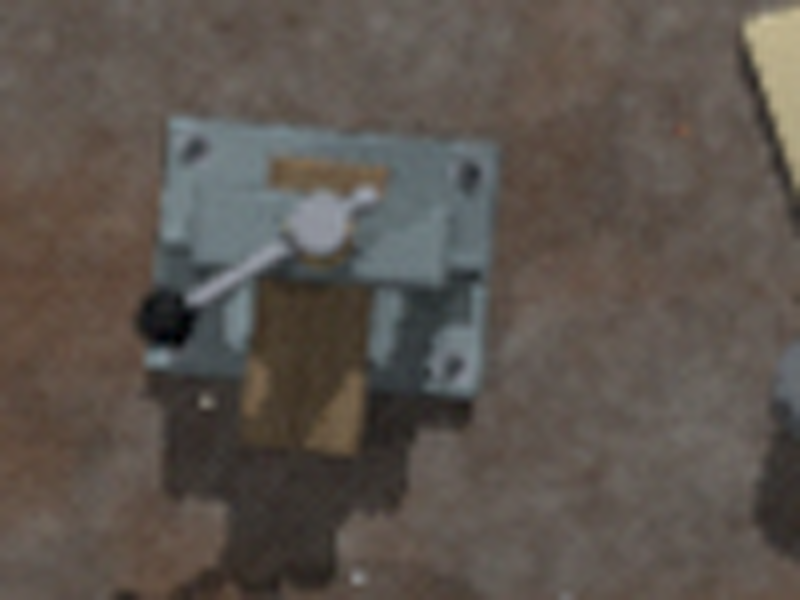

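View pics/sz.png

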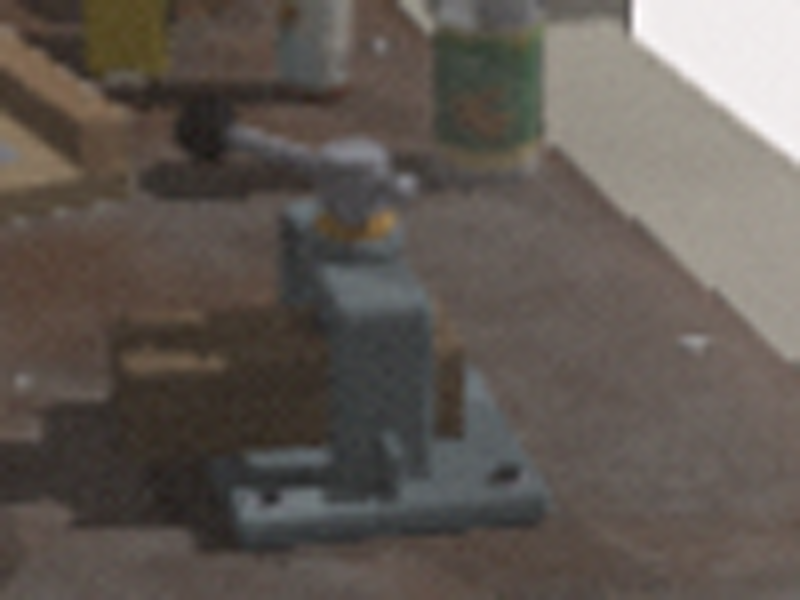

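The ball is at crop (166,316), the screw at (320,222) and the block's near corners at (243,447) and (360,455). Next I'll cast rays for these points.

```bash
python3 - <<'E'
from h import *
from cell import robot
c=robot.read_camera("top");d=robot.read_camera("side")
T=lambda x,y:(220+(x+.5)/8-.5,150+(y+.5)/8-.5)
S=lambda x,y:(240+(x+.5)/8-.5,165+(y+.5)/8-.5)
t=c["pixels"].astype(int)[150:225,220:320]
m=(t.max(2)<38).astype(np.uint8); m[:,40:]=0; m[50:]=0
n,l,st,ce=cv2.connectedComponentsWithStats(m); print(st[1:],ce[1:]+[220,150])
def tri(a,b):
    p,u=ray(c,a);q,v=ray(d,b); k=np.linalg.lstsq(np.c_[u,-v],q-p,rcond=None)[0]; A=p+u*k[0];B=q+v*k[1]; return (A+B)/2,np.linalg.norm(A-B)*1e3
print("tri ball",tri(T(166,316),S(203,128)),"screw",tri(T(320,222),S(358,152)))
P={k:onz(c,T(*uv),z) for k,uv,z in [("ball",(166,316),.097),("screw",(320,222),.106),("TL",(168,118),.012),("TR",(498,147),.012),("BL",(148,375),.012),("BR",(482,397),.012),("nl",(243,447),.044),("nr",(360,455),.044)]}
for k,v in P.items():print(k,v.round(4))
y1=P["TL"]-P["TR"];y2=P["BL"]-P["BR"];x1=P["TL"]-P["BL"];x2=P["TR"]-P["BR"]
print("yaws",[np.arctan2(v[1],v[0])-o for v,o in((y1,np.pi/2),(y2,np.pi/2),(x1,0),(x2,0))],np.linalg.norm(y1),np.linalg.norm(x1))
e=P["nl"]-P["nr"];print("block yaw",np.arctan2(e[1],e[0])-np.pi/2,np.linalg.norm(e),"near mid",(P["nl"]+P["nr"])/2)
print("plate centre",sum(P[k] for k in("TL","TR","BL","BR"))/4)
b=P["ball"]-P["screw"];print("bar",np.linalg.norm(b),np.arctan2(b[1],b[0]))
print("vise rows",onz(c,(288,240),.08),onz(c,(288,240),.03), "plate proj",[proj(c,(P["screw"]*[1,1,0]))])
E
```

```text
[[18 37  6  6 30]] [[240.43333333 189.6       ]]
tri ball (array([ 0.6168895 , -0.01494658,  0.09719129]), np.float64(1.9499950315474204)) screw (array([ 0.65099618, -0.07096224,  0.10457098]), np.float64(1.1147639776202574))
ball [ 0.6179 -0.0152  0.097 ]
screw [ 0.6503 -0.0708  0.106 ]
TL [ 0.7045 -0.0105  0.012 ]
TR [ 0.6919 -0.1392  0.012 ]
BL [ 0.6038 -0.0027  0.012 ]
BR [ 0.5943 -0.1318  0.012 ]
nl [ 0.5737 -0.0406  0.044 ]
nr [ 0.5704 -0.0845  0.044 ]
yaws [np.float64(-0.09716902007849093), np.float64(-0.07356517958040265), np.float64(-0.07799767714393988), np.float64(-0.07572186295364303)] 0.12928471053275703 0.10096165672455067
block yaw -0.07568130608611678 0.04401545600649989 near mid [ 0.57205971 -0.06253088  0.044     ]
plate centre [ 0.64862554 -0.07103844  0.012     ]
bar 0.06504497360515754 2.0977527816973263
vise rows [ 0.47120818 -0.15115394  0.08      ] [ 0.46959744 -0.15421946  0.03      ] plate proj [array([260.02500587, 181.84798234])]
```

```bash
cat >> h.py <<'E'
C=np.array([.650,-.071]); PSI=-.08
def to(s,x,y,z,yaw):
    M=R.from_euler("xyz",s["tool_rot"]).as_matrix()
    sh=M.T@(np.array([x,y,z])-s["tool_pos"])/.06
    dy=(yaw-s["tool_rot"][2]+np.pi)%(2*np.pi)-np.pi
    return sh.round(3),round(-dy,3)
def ballpose(th,off,rad=.065):   # tool x = minus clockwise tangent; off = TCP distance behind ball centre
    p=C+rad*np.array([np.cos(th),np.sin(th)])-off*np.array([np.sin(th),-np.cos(th)])
    return p[0],p[1],th+np.pi/2
E
python3 - <<'E'
from h import *
from cell import robot
s=robot.observe(); x,y,w=ballpose(2.10,.035); print(x,y,w,to(s,x,y,.2,w),s["time"])
E
```

```text
0.5869726753682988 -0.03256100482881822 3.6707963267948966 (array([-9.4  , -5.979,  0.727]), np.float64(-0.871)) 0.25
```

Emit:
step_arm:
  motion:
    - [[-1.0,-0.63,0],-0.1]
    - [[-2,-1.27,0],-0.2]
    - [[-3,-1.9,0],-0.3]
    - [[-4,-2.54,0],-0.4]
    - [[-5,-3.17,0.1],-0.5]
    - [[-6,-3.81,0.2],-0.6]
    - [[-7,-4.44,0.3],-0.7]
    - [[-8,-5.08,0.4],-0.8]
    - [[-9,-5.7,0.5],-0.87]
    - [[-9.4,-5.98,0.6],-0.87]
  hand: 255
  squeeze: 20

```text
time: 1.5
tool_pos: [0.561, 0.0013, 0.2129]
tool_rot: [-3.142, 0.001, -2.613]
contact_force: [0.2, 0.3, 0.1]
opening: 0.001
grip_force: 0.0
```

```bash
cat > q.py <<'E'
import sys
from h import *
from cell import robot
def st():
    s=robot.observe(); print(round(s["time"],2),s["tool_pos"].round(4),s["tool_rot"].round(3),"F",s["contact_force"].round(2),"open",round(s["opening"],4)); return s
E
python3 - <<'E'
from q import *
s=st(); x,y,w=ballpose(2.10,.035); print(to(s,x,y,.2,w),to(s,x,y,.100,w),s["qpos"].round(2))
E
```

```text
1.5 [0.561  0.0013 0.2129] [-3.142e+00  1.000e-03 -2.613e+00] F [0.21 0.33 0.05] open 0.001
(array([-0.09 , -0.705,  0.215]), np.float64(-0.0)) (array([-0.089, -0.705,  1.882]), np.float64(-0.0)) [-0.13  0.43  1.47  0.    1.24 -2.23]
```

Emit:
step_arm:
  motion:
    - [[0,0,0],0]
    - [[0,0,0],0]

```text
time: 1.75
tool_pos: [0.5594, 0.0032, 0.2125]
tool_rot: [3.14, -0.001, -2.614]
contact_force: [0.4, 0.6, 0.4]
opening: 0.0006
grip_force: 0.0
```

```bash
python3 - <<'E'
from q import *
s=st(); x,y,w=ballpose(2.10,.035); print(to(s,x,y,.100,w))
c=robot.read_camera("wrist"); cv2.imwrite("pics/w1.png",c["pixels"][:,:,::-1])
print("ball",proj(c,[.6175,-.015,.097],s),"screw",proj(c,[.65,-.071,.106],s),"tip",proj(c,s["tool_pos"]-[0,0,.017],s))
E
```

```text
1.75 [0.5594 0.0032 0.2125] [ 3.140e+00 -1.000e-03 -2.614e+00] F [0.41 0.59 0.43] open 0.0006
(array([-0.099, -0.748,  1.874]), np.float64(-0.002))
ball [201.94687113 243.03247137] screw [121.96995853 247.57342286] tip [254.5548729  250.34945034]
```

View pics/w1.png

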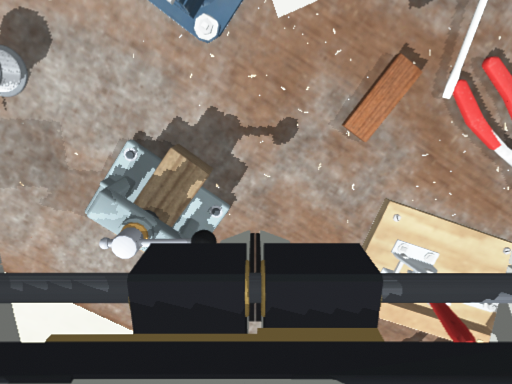

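The picture shows the ball at (203,240) and the screw head at (124,246), within 3 px of the prediction. I'll move over and then down behind the ball.

Emit:
step_arm:
  motion:
    - [[-0.1,-0.75,0.2],0]
    - [[-0.1,-0.75,0.7],0]
    - [[-0.1,-0.75,1.2],0]
    - [[-0.1,-0.75,1.6],0]
    - [[-0.1,-0.75,1.87],0]
    - [[-0.1,-0.75,1.87],0]
    - [[-0.1,-0.75,1.87],0]

```text
time: 2.68
tool_pos: [0.5882, -0.0324, 0.1019]
tool_rot: [-3.14, 0.001, -2.613]
contact_force: [0.2, -0.2, -0.3]
opening: 0.0005
grip_force: 0.0
```

```bash
python3 - <<'E'
from q import *
s=st(); x,y,w=ballpose(2.10,.023); print(to(s,x,y,.100,w))
E
```

```text
2.67 [ 0.5882 -0.0324  0.1019] [-3.140e+00  1.000e-03 -2.613e+00] F [ 0.18 -0.23 -0.33] open 0.0005
(array([-0.181,  0.009,  0.032]), np.float64(-0.0))
```

Emit:
step_arm:
  motion:
    - [[-0.08,0,0.03],0]
    - [[-0.15,0,0.03],0]
    - [[-0.19,0,0.03],0]
    - [[-0.22,0,0.03],0]
    - [[-0.25,0,0.03],0]
    - [[-0.25,0,0.03],0]

```text
time: 3.42
tool_pos: [0.6003, -0.0252, 0.0988]
tool_rot: [3.141, -0.001, -2.613]
contact_force: [-1.9, -0.6, 0.7]
opening: 0.0004
grip_force: 1.1
```

```bash
cat >> q.py <<'E'
def arc(off,phis,rad=.065):
    p0=np.array([off,rad]); out=[]
    for f in phis:
        p=np.array([-rad*np.sin(f)+off*np.cos(f),rad*np.cos(f)+off*np.sin(f)])-p0
        out.append([[round(p[0]/.06,3),round(p[1]/.06,3),0],round(f,3)])
    print(out)
def ft(s):
    th=s["tool_rot"][2]-np.pi/2; t=np.array([np.sin(th),-np.cos(th)]); r=np.array([np.cos(th),np.sin(th)])
    d=s["tool_pos"][:2]-C; print("theta_tool",round(th%(2*np.pi),3),"behind",-(d@t),"rad",d@r,"F_t",-(s["contact_force"][:2]@t),"F_r",s["contact_force"][:2]@r)
E
python3 - <<'E'
from q import *
s=st(); ft(s); arc(.0205,[.05,.1,.15,.2,.25,.3])
E
```

```text
3.42 [ 0.6003 -0.0252  0.0988] [ 3.141e+00 -1.000e-03 -2.613e+00] F [-1.87 -0.56  0.7 ] open 0.0004
theta_tool 2.099 behind 0.019801834680797555 rad 0.06461694068560947 F_t 1.9009227020415211 F_r 0.45919195203984614
[[[np.float64(-0.055), np.float64(0.016), 0], 0.05], [[np.float64(-0.11), np.float64(0.029), 0], 0.1], [[np.float64(-0.166), np.float64(0.039), 0], 0.15], [[np.float64(-0.222), np.float64(0.046), 0], 0.2], [[np.float64(-0.279), np.float64(0.051), 0], 0.25], [[np.float64(-0.335), np.float64(0.053), 0], 0.3]]
```

Emit:
step_arm:
  motion:
    - [[-0.055,0.016,0],0.05]
    - [[-0.11,0.029,0],0.1]
    - [[-0.166,0.039,0],0.15]
    - [[-0.222,0.046,0],0.2]
    - [[-0.279,0.051,0],0.25]
    - [[-0.335,0.053,0],0.3]
    - [[-0.335,0.053,0],0.3]

```text
time: 4.3
tool_pos: [0.6163, -0.0123, 0.0989]
tool_rot: [3.141, -0.0, -2.913]
contact_force: [-1.3, -0.9, 0.7]
opening: 0.0006
grip_force: 0.9
```

```bash
python3 - <<'E'
from q import *
s=st(); ft(s)
E
```

```text
4.3 [ 0.6163 -0.0123  0.0989] [ 3.141 -0.    -2.913] F [-1.35 -0.85  0.68] open 0.0006
theta_tool 1.8 behind 0.01951262377027922 rad 0.06482533866395328 F_t 1.5040883768574314 F_r -0.5251964212979161
```

Emit:
step_arm:
  motion:
    - [[-0.055,0.016,0],0.05]
    - [[-0.11,0.029,0],0.1]
    - [[-0.166,0.039,0],0.15]
    - [[-0.222,0.046,0],0.2]
    - [[-0.279,0.051,0],0.25]
    - [[-0.335,0.053,0],0.3]
    - [[-0.335,0.053,0],0.3]

```text
time: 5.18
tool_pos: [0.635, -0.0047, 0.0988]
tool_rot: [3.142, -0.0, 3.071]
contact_force: [-2.5, -0.7, 0.5]
opening: 0.0005
grip_force: 1.0
```

```bash
python3 - <<'E'
from q import *
s=st(); ft(s); arc(.0198,[.02,.04,.06,.08,.1,.12])
E
```

```text
5.17 [ 0.635  -0.0047  0.0988] [ 3.142 -0.     3.071] F [-2.47 -0.68  0.48] open 0.0005
theta_tool 1.5 behind 0.01959723241947747 rad 0.06506396381716627 F_t 2.419257717036622 F_r -0.853246676338775
[[[np.float64(-0.022), np.float64(0.006), 0], 0.02], [[np.float64(-0.044), np.float64(0.012), 0], 0.04], [[np.float64(-0.066), np.float64(0.018), 0], 0.06], [[np.float64(-0.088), np.float64(0.023), 0], 0.08], [[np.float64(-0.11), np.float64(0.028), 0], 0.1], [[np.float64(-0.132), np.float64(0.032), 0], 0.12]]
```

Emit:
step_arm:
  motion:
    - [[-0.022,0.006,0],0.02]
    - [[-0.066,0.018,0],0.06]
    - [[-0.11,0.028,0],0.1]
    - [[-0.132,0.032,0],0.12]
    - [[-0.16,0.037,0],0.15]
    - [[-0.16,0.037,0],0.15]

```text
time: 5.92
tool_pos: [0.645, -0.0031, 0.0989]
tool_rot: [3.142, -0.0, 2.92]
contact_force: [-3.2, -1.2, 0.9]
opening: 0.0003
grip_force: 1.2
```

Emit:
step_arm:
  motion:
    - [[-0.022,0.006,0],0.02]
    - [[-0.044,0.012,0],0.04]
    - [[-0.044,0.012,0],0.04]

```text
time: 6.3
tool_pos: [0.6478, -0.003, 0.0989]
tool_rot: [3.141, 0.0, 2.88]
contact_force: [-3.2, -0.3, 0.6]
opening: 0.0007
grip_force: 1.3
```

Emit:
step_arm:
  motion:
    - [[-0.022,0.006,0],0.02]
    - [[-0.044,0.012,0],0.04]
    - [[-0.044,0.012,0],0.04]

```text
time: 6.68
tool_pos: [0.6506, -0.003, 0.0989]
tool_rot: [3.141, 0.0, 2.839]
contact_force: [-3.8, -1.5, 0.2]
opening: 0.0002
grip_force: 1.3
```

```bash
python3 - <<'E'
from q import *
s=st(); ft(s)
E
```

```text
6.67 [ 0.6506 -0.003   0.0989] [3.141 0.    2.839] F [-3.83 -1.52  0.16] open 0.0002
theta_tool 1.269 behind 0.01969965282834452 rad 0.0651229182434604 F_t 3.203288660462038 F_r -2.591925935001005
```

Emit:
step_arm:
  motion:
    - [[-0.022,0.006,0],0.02]
    - [[-0.044,0.012,0],0.04]
    - [[-0.044,0.012,0],0.04]

```text
time: 7.05
tool_pos: [0.6533, -0.0031, 0.0989]
tool_rot: [3.141, 0.0, 2.799]
contact_force: [-2.1, 0.5, -0.2]
opening: 0.0007
grip_force: 1.4
```

```bash
python3 - <<'E'
from q import *
s=st(); ft(s)
E
```

```text
7.05 [ 0.6533 -0.0031  0.0989] [3.141 0.    2.799] F [-2.1   0.47 -0.19] open 0.0007
theta_tool 1.229 behind 0.019663852422945445 rad 0.0650854760958566 F_t 2.1325287793646237 F_r -0.26078137091226944
```

Emit:
step_arm:
  motion:
    - [[-0.022,0.006,0],0.02]
    - [[-0.044,0.012,0],0.04]
    - [[-0.044,0.012,0],0.04]

```text
time: 7.42
tool_pos: [0.656, -0.0033, 0.0989]
tool_rot: [3.141, 0.0, 2.759]
contact_force: [-3.1, -0.7, 0.7]
opening: 0.0006
grip_force: 1.4
```

Emit:
step_arm:
  motion:
    - [[-0.022,0.006,0],0.02]
    - [[-0.044,0.012,0],0.04]
    - [[-0.044,0.012,0],0.04]

```text
time: 7.8
tool_pos: [0.6587, -0.0036, 0.0989]
tool_rot: [3.141, 0.0, 2.719]
contact_force: [-2.9, 0.3, 1.1]
opening: 0.0007
grip_force: 1.4
```

Emit:
step_arm:
  motion:
    - [[-0.022,0.006,0],0.02]
    - [[-0.044,0.012,0],0.04]
    - [[-0.044,0.012,0],0.04]

```text
time: 8.18
tool_pos: [0.6615, -0.004, 0.099]
tool_rot: [3.141, 0.0, 2.679]
contact_force: [-3.3, 0.1, 1.7]
opening: 0.0004
grip_force: 1.5
```

Emit:
step_arm:
  motion:
    - [[-0.022,0.006,0],0.02]
    - [[-0.044,0.012,0],0.04]
    - [[-0.044,0.012,0],0.04]

```text
time: 8.55
tool_pos: [0.6641, -0.0046, 0.0989]
tool_rot: [3.141, 0.0, 2.639]
contact_force: [-4.4, 0.1, 0.3]
opening: 0.0006
grip_force: 1.5
```

Emit:
step_arm:
  motion:
    - [[-0.022,0.006,0],0.02]
    - [[-0.044,0.012,0],0.04]
    - [[-0.044,0.012,0],0.04]

```text
time: 8.93
tool_pos: [0.6659, -0.0048, 0.0987]
tool_rot: [-3.141, -0.002, 2.599]
contact_force: [-6.9, 1.5, 1.5]
opening: 0.0007
grip_force: 3.2
```

```bash
python3 - <<'E'
from q import *
s=st(); ft(s)
E
```

```text
8.93 [ 0.6659 -0.0048  0.0987] [-3.141e+00 -2.000e-03  2.599e+00] F [-6.87  1.47  1.48] open 0.0007
theta_tool 1.028 behind 0.020569190844966643 rad 0.06488860759295742 F_t 6.641648398339543 F_r -2.2864439805748713
```

The screw has bitten: the force is up and the finger is lagging. Now I'll lean on the ball gradually.

Emit:
step_arm:
  motion:
    - [[-0.007,0,0],0]
    - [[-0.015,0,0],0]
    - [[-0.015,0,0],0]

```text
time: 9.3
tool_pos: [0.6663, -0.005, 0.0987]
tool_rot: [-3.141, -0.003, 2.599]
contact_force: [-7.4, 2.1, 1.7]
opening: 0.0004
grip_force: 3.8
```

```bash
python3 - <<'E'
from q import *
s=st(); ft(s)
E
```

```text
9.3 [ 0.6663 -0.005   0.0987] [-3.141e+00 -3.000e-03  2.599e+00] F [-7.36  2.06  1.67] open 0.0004
theta_tool 1.029 behind 0.02007989889735725 rad 0.06492727190122763 F_t 7.364098151600316 F_r -2.033260574974214
```

Emit:
step_arm:
  motion:
    - [[-0.015,0,0],0]
    - [[-0.03,0,0],0]
    - [[-0.03,0,0],0]

```text
time: 9.68
tool_pos: [0.6672, -0.0055, 0.0985]
tool_rot: [-3.141, -0.005, 2.599]
contact_force: [-9.6, 3.4, 3.4]
opening: 0.0002
grip_force: 5.1
```

```bash
python3 - <<'E'
from q import *
s=st(); ft(s)
E
```

```text
9.68 [ 0.6672 -0.0055  0.0985] [-3.141 -0.005  2.599] F [-9.64  3.4   3.41] open 0.0002
theta_tool 1.029 behind 0.0190710478094761 rad 0.06502460024161079 F_t 10.016759700669432 F_r -2.061568794161906
```

Emit:
step_arm:
  motion:
    - [[-0.01,0,0],0]
    - [[-0.02,0,0],0]
    - [[-0.02,0,0],0]
    - [[-0.02,0,0],0]

```text
time: 10.18
tool_pos: [0.6678, -0.0057, 0.0984]
tool_rot: [-3.141, -0.006, 2.6]
contact_force: [-10.9, 5.4, 3.2]
opening: 0.0003
grip_force: 5.9
```

```bash
python3 - <<'E'
from q import *
s=st(); ft(s)
E
```

```text
10.18 [ 0.6678 -0.0057  0.0984] [-3.141 -0.006  2.6  ] F [-10.88   5.38   3.18] open 0.0003
theta_tool 1.029 behind 0.018437079650558918 rad 0.06512832915229395 F_t 12.094222068665065 F_r -1.0053595419680126
```

Emit:
step_arm:
  motion:
    - [[-0.005,0,0],0]
    - [[-0.005,0,0],0]
    - [[-0.005,0,0],0]
    - [[-0.005,0,0],0]
    - [[-0.005,0,0],0]
    - [[-0.005,0,0],0]
    - [[-0.005,0,0],0]
    - [[-0.005,0,0],0]
    - [[-0.005,0,0],0]
    - [[-0.005,0,0],0]

```text
time: 11.42
tool_pos: [0.6679, -0.0058, 0.0984]
tool_rot: [-3.141, -0.006, 2.6]
contact_force: [-12.2, 5.1, 3.7]
opening: 0.0003
grip_force: 6.1
```

Emit:
step_arm:
  motion:
    - [[0,0,0],0]
    - [[0,0,0],0]
    - [[0,0,0],0]
    - [[0,0,0],0]
    - [[0,0,0],0]
    - [[0,0,0],0]
    - [[0,0,0],0]
    - [[0,0,0],0]
    - [[0,0,0],0]
    - [[0,0,0],0]

```text
time: 12.68
tool_pos: [0.6679, -0.0058, 0.0985]
tool_rot: [-3.141, -0.006, 2.6]
contact_force: [-11.9, 6.1, 3.2]
opening: 0.0006
grip_force: 6.1
```

I held 13 N for two seconds. Next I'll back off along the tangent and rise.

Emit:
step_arm:
  motion:
    - [[0.03,0,0],0]
    - [[0.1,0,0],0]
    - [[0.3,0,0],0]
    - [[0.6,0,0],0]
    - [[0.6,0,-0.3],0]
    - [[0.6,0,-0.8],0]
    - [[0.6,0,-0.8],0]
    - [[0.6,0,-0.8],0]

```text
time: 13.68
tool_pos: [0.6398, 0.0109, 0.1473]
tool_rot: [3.141, 0.001, 2.6]
contact_force: [-0.5, 0.1, -0.3]
opening: 0.0002
grip_force: 0.0
```

```bash
python3 - <<'E'
from q import *
s=st()
u=np.array([np.cos(PSI),np.sin(PSI)]); e=np.array([.572,-.0645])
p=e-.035*u; print(p,to(s,p[0],p[1],.148,PSI+np.pi),"body clear")
E
```

```text
13.68 [0.6398 0.0109 0.1473] [3.141e+00 1.000e-03 2.600e+00] F [-0.54  0.11 -0.33] open 0.0002
[ 0.53711194 -0.06170299] (array([ 0.842, -1.92 , -0.014]), np.float64(-0.462)) body clear
```

Emit:
step_arm:
  motion:
    - [[0.3,-0.5,0],-0.12]
    - [[0.6,-1.2,0],-0.25]
    - [[0.84,-1.92,0],-0.4]
    - [[0.84,-1.92,0],-0.46]
    - [[0.84,-1.92,0.5],-0.46]
    - [[0.84,-1.92,1.0],-0.46]
    - [[0.84,-1.92,1.4],-0.46]
    - [[0.84,-1.92,1.65],-0.46]
    - [[0.84,-1.92,1.65],-0.46]
    - [[0.84,-1.92,1.65],-0.46]

```text
time: 14.92
tool_pos: [0.5374, -0.0616, 0.0486]
tool_rot: [-3.141, 0.001, 3.06]
contact_force: [0.4, -0.9, 0.1]
opening: 0.0007
grip_force: 0.0
```

```bash
cat > v.py <<'E'
from q import *
s=st()
u=np.array([np.cos(PSI),np.sin(PSI)]); e=np.array([.572,-.0645]); d=s["tool_pos"][:2]-e
print("along",d@u,"across",d@[-u[1],u[0]],"clampx",(s["tool_pos"][:2]-C)@u,"F along",-(s["contact_force"][:2]@u))
E
python3 v.py
```

```text
14.93 [ 0.5374 -0.0616  0.0486] [-3.141e+00  1.000e-03  3.060e+00] F [ 0.44 -0.9   0.1 ] open 0.0007
along -0.034734858980968085 across 7.534754881879833e-05 clampx -0.1130048375833721 F along -0.5153362353398211
```

Emit:
step_arm:
  motion:
    - [[-0.12,0,0],0]
    - [[-0.24,0,0],0]
    - [[-0.3,0,0],0]
    - [[-0.34,0,0],0]
    - [[-0.36,0,0],0]
    - [[-0.38,0,0],0]
    - [[-0.38,0,0],0]

```text
time: 15.8
tool_pos: [0.5596, -0.0634, 0.0479]
tool_rot: [3.141, -0.0, 3.06]
contact_force: [-0.5, -0.1, 0.1]
opening: 0.0002
grip_force: 0.0
```

```bash
python3 v.py
```

```text
15.8 [ 0.5596 -0.0634  0.0479] [ 3.141 -0.     3.06 ] F [-0.53 -0.05  0.14] open 0.0002
along -0.01247898064118501 across 0.00011904429444773378 clampx -0.09074895924358901 F along 0.5263588478641431
```

Emit:
step_arm:
  motion:
    - [[-0.015,0,0],0]
    - [[-0.03,0,0],0]
    - [[-0.045,0,0],0]
    - [[-0.045,0,0],0]

```text
time: 16.3
tool_pos: [0.5616, -0.0635, 0.0478]
tool_rot: [3.141, -0.002, 3.06]
contact_force: [-3.7, -0.9, 1.8]
opening: 0.0008
grip_force: 2.0
```

```bash
python3 v.py
```

```text
16.3 [ 0.5616 -0.0635  0.0478] [ 3.141e+00 -2.000e-03  3.060e+00] F [-3.74 -0.9   1.75] open 0.0008
along -0.010484205974760661 across 0.00017167948004614131 clampx -0.08875418457716468 F along 3.6545610202421974
```

Emit:
step_arm:
  motion:
    - [[-0.01,0,0],0]
    - [[-0.02,0,0],0]
    - [[-0.02,0,0],0]

```text
time: 16.68
tool_pos: [0.5617, -0.0635, 0.0477]
tool_rot: [3.141, -0.004, 3.06]
contact_force: [-7.3, -0.6, 4.9]
opening: 0.0006
grip_force: 3.9
```

```bash
python3 v.py
```

```text
16.68 [ 0.5617 -0.0635  0.0477] [ 3.141 -0.004  3.06 ] F [-7.3  -0.63  4.9 ] open 0.0006
along -0.01037820583037359 across 0.00019396608110323256 clampx -0.0886481844327776 F along 7.221857533558592
```

The push reads 7.2 N and the block isn't moving. I'll hold it for a second, then retreat.

Emit:
step_arm:
  motion:
    - [[0,0,0],0]
    - [[0,0,0],0]
    - [[0,0,0],0]
    - [[0,0,0],0]
    - [[0,0,0],0]
    - [[0,0,0],0]
    - [[0,0,0],0]
    - [[0,0,0],0]

```text
time: 17.68
tool_pos: [0.5617, -0.0635, 0.0477]
tool_rot: [3.141, -0.004, 3.06]
contact_force: [-8.0, -0.1, 3.7]
opening: 0.0003
grip_force: 3.9
```

Emit:
step_arm:
  motion:
    - [[0.03,0,0],0]
    - [[0.1,0,0],0]
    - [[0.4,0,0],0]
    - [[0.6,0,0],0]
    - [[0.6,0,-0.6],0]
    - [[0.6,0,-1.4],0]
    - [[0.6,0,-2.2],0]
    - [[0.6,0,-2.6],0]
    - [[0.6,0,-2.6],0]
    - [[0.6,0,-2.6],0]

```text
time: 18.92
tool_pos: [0.527, -0.0606, 0.2028]
tool_rot: [3.141, -0.001, 3.06]
contact_force: [0.2, 0.8, -0.4]
opening: 0.0005
grip_force: 0.0
```

```bash
python3 - <<'E'
from q import *
s=st()
c=robot.read_camera("top"); t0=cv2.imread("pics/top0.png")
a=np.hstack([cv2.resize(x[150:225,220:320],(400,300),interpolation=cv2.INTER_CUBIC) for x in (t0,c["pixels"][:,:,::-1])])
d=robot.read_camera("side"); s0=cv2.imread("pics/side0.png")
b=np.hstack([cv2.resize(x[165:240,240:340],(400,300),interpolation=cv2.INTER_CUBIC) for x in (s0,d["pixels"][:,:,::-1])])
cv2.imwrite("pics/end.png",np.vstack([a,b]))
E
```

```text
18.93 [ 0.527  -0.0606  0.2028] [ 3.141e+00 -1.000e-03  3.060e+00] F [ 0.18  0.8  -0.41] open 0.0005
```

View pics/end.png

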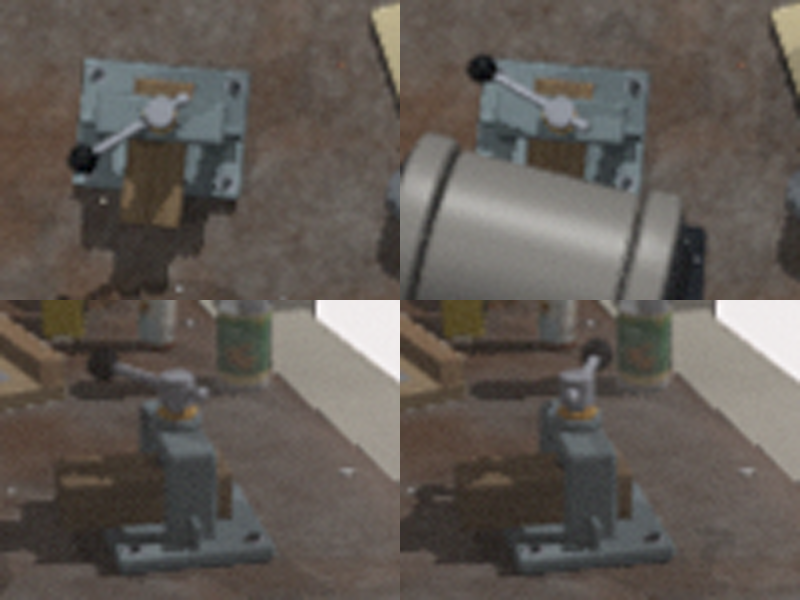

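In the before and after crops the ball has gone from (83,158) to (482,68) in the paired top view. The block looks unmoved in both views, and the arm is clear of everything.

```bash
python3 -c "
from cell import robot
print(robot.hand_in())"
```

```text
the job is handed in; nothing more can be done
None
```

The clamp is tight: the screw bit after about 1.05 rad, I leaned on the ball with about 13 N for just over two seconds, the block did not shift under a push of 7 to 8 N along its length for one second, and the job is handed in (no verdict was returned).

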